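# Transfer the samples to the intake rack in list order

## Robot

A 6-joint arm with a two-finger parallel gripper is mounted at the origin on the work surface. World frame = base frame: x ahead of the robot, y to its left, z up, the work surface at z = 0. Lengths are in mm, angles in rad, forces in N, time in s.
With the tool pointing down it reaches from about 300 to 775 mm from the base axis. Payload 14.6 kg.
Tool frame: the origin (TCP) lies midway between the tips of the shut fingers; the grasp point (between the pads) lies 19 mm behind it; z points along the fingers, y is the line along which they close (so a half turn about z gives the same grasp; the last joint's range is limited). The gripper opens to 94 mm and grips with 3 to 60 N. Pads are 16 mm wide; open, the fingers measure 119 mm over their backs; the gripper's body (75 mm by 177 mm) begins 78 mm behind the grasp point.
Start: joints at [1.044, 0.3, 1.521, -0, 1.321, -0.067], TCP at [244.069, 492.869, 205.446] pointing down, gripper open.
Joint ranges: [-3.03, 3.03], [-0.79, 2.21], [0.23, 2.52], [-1.04, 4.18], [0, 3.07], [-2.55, 2.55]. Speed limits (rad/s): [2.22, 2.22, 2.57, 3.14, 3.14, 3.14].

## Interface

Orientations are given as [roll, pitch, yaw] about the fixed x, y, z axes, in that order (R = Rz(yaw) Ry(pitch) Rx(roll)).
In Python, from cell import * gives the robot as it stands. The module is installed in compiled form; this text tells all that it offers.
- The arm moves only by the tool servo_tool, never from a script. Its argument "motion" is a list of rows, each an object of numbers: "wx", "wy", "wz": the turn, a rotation vector about the tool's x, y, z in units of 2 rad (1.0 is 2 rad); "dx", "dy", "dz": the shift along the tool's x, y, z in units of 10 cm (1.0 is 10 cm); "fingers": the closure, from -1 (fully open) to 1 (shut). In form: [{"wx": .., "wy": .., "wz": .., "dx": .., "dy": .., "dz": .., "fingers": ..}, ...]. A call has 1 to 10 rows; each row is the pose to reach, as a shift and turn from the pose commanded when the call began, along the tool's axes at that moment; what a row does not reach only later rows make up. A row lasts 1/10 s, in which the tool goes at most 50 mm and 8.59 degrees, less where a joint would pass 70% of its speed; a pose out of reach is approached as far as the arm can. A call with a number of a shift or a turn outside -1 to 1 is refused whole. A call with a gripper value outside its range is refused whole. The fingers move at their own pace and stop on an object; "newtons" is the grip in N (left out, the last holds). Time passes only in rows, so rows that repeat a pose let the fingers close. It gives the time, the measured TCP pose, the force, the opening and the grip force at its end, in the units of the state.
- read_state(): the state, without advancing time (a new reading comes with each control period).
- camera(name): name is "side" or "top"; returns a dict with "image" (384x512x3 uint8, red, green, blue), "fx", "fy", "cx", "cy" (pixels), "R" (3x3) and "t" (3): a world point X has camera coordinates R X + t. Camera axes: x right, y down, z forward; pixel columns grow to the right and rows downward; lengths in mm; the calibration is good to about 2 mm. A picture is of the moment at which its call begins. There is no depth.
- sign_off(): hands the job in; it is judged then, once.
Trained networks look in a picture, given as the dict that the camera call returned (one of the last four; its "shot" number tells which), for a name from the list of things; names that differ only in an ending like _2 or _b are one class to them, and where a whole thing is asked for, a point or a joint stands for the part that bears it (a point fixed in the world has none). Each returns a list of dicts, best first, with "conf" (0 to 1); they miss things now and then, are a little off and sometimes report something else, mostly with a low value. They report only what shows in the picture. A call takes as long as a camera call.
- spot_in(query, picture): "location" ([column, row] in pixels, amid what is visible of it).
- trace(query, picture): "pixels" (384x512 bool, what is visible of it) and "location" ([column, row] in pixels, amid what is visible of it).
The state is a dict: "clock": time; "joints": joint angles; "qd": joint speeds; "effort": joint torques, N m; "eef_pos": TCP position; "eef_rot": TCP orientation; "wrist_force": force on the tool from outside, world axes, zero at the start; "moment": the same for the moment, N m; "finger_gap": finger opening in mm; "finger_force": force on a finger pad.
Only numpy, scipy, OpenCV 4.12 (cv2) and the standard library are available. Lean on these libraries where they do the work, as an engineer would, in place of code of your own. Each camera call takes 0.05 s, during which the arm holds its last target. There are 200 camera calls.

## Task

Move the four sample containers from the green transport rack into the white intake rack, one to a compartment, keeping their order counted from the racks' carrying handles: the container nearest the handle of the green rack goes into the compartment nearest the handle of the white rack, and so on down the row, because the sample list is read by position. Stand each one upright on the compartment floor without dropping it, and leave the cassette, loose cap and small buffer bottle on the bench where they are.

Things in the scene. Friction and masses are not known exactly. Their poses are not given: they have to be found in the camera images.
- tube: tall sample tube: white cylinder 28 mm diameter, blue screw cap on top 32 mm diameter and 18 mm high (z 70 to 88), 88 mm high in all, about 55 g. Stands upright in its adapter at the start, underside 7 mm above the bench. Origin at the centre of its underside, z up its axis.
- square: square sample bottle: white body 32 x 32 mm and 54 mm high, conical shoulder, blue screw cap 24 mm diameter and 20 mm high (z 60 to 80), 80 mm high in all, about 60 g. Stands upright in its adapter at the start, underside 7 mm above the bench. Origin at the centre of its underside, z up its axis.
- dropper: dropper bottle: white round body 30 mm diameter and 38 mm high, conical shoulder, slim blue cap 17 mm diameter and 26 mm high (z 46 to 72), 72 mm high in all, about 40 g. Stands upright in its adapter at the start, underside 7 mm above the bench. Origin at the centre of its underside, z up its axis.
- jar: squat sample jar: white body tapering from 34 mm diameter at the base to 36 mm, wide blue lid 40 mm diameter and 16 mm high (z 48 to 64), 64 mm high in all, about 60 g. Stands upright in its adapter at the start, underside 7 mm above the bench. Origin at the centre of its underside, z up its axis.
- adapter_tube: grey moulded adapter 54 x 54 x 22 mm with a blind round hole of 32 mm (19 mm deep, floor 3 mm), fixed in the transport rack at the position where the tall tube stands at the start; it stays there. Origin at the centre of its underside, on the rack's floor, x along the rack's row.
- adapter_square: grey moulded adapter 54 x 54 x 22 mm with a blind square hole of 36 mm (19 mm deep, floor 3 mm), fixed in the transport rack at the position where the square bottle stands at the start; it stays there. Origin at the centre of its underside, on the rack's floor, x along the rack's row.
- adapter_dropper: grey moulded adapter 54 x 54 x 22 mm with a blind round hole of 34 mm (19 mm deep, floor 3 mm), fixed in the transport rack at the position where the dropper bottle stands at the start; it stays there. Origin at the centre of its underside, on the rack's floor, x along the rack's row.
- adapter_jar: grey moulded adapter 54 x 54 x 22 mm with a blind round hole of 40 mm (19 mm deep, floor 3 mm), fixed in the transport rack at the position where the jar stands at the start; it stays there. Origin at the centre of its underside, on the rack's floor, x along the rack's row.
- transport_rack: green lattice-sided rack 232 x 64 mm, 28 mm high, fixed, any yaw, full at the start. Origin: centre of its underside; x along the row towards the carrying-handle end (flat loop 34 mm wide, sticks out 39 mm, top 23 mm high). Positions counted from the handle: 1 at x = +84, 2 at +28, 3 at -28, 4 at -84 mm, y = 0.
- intake_rack: white rack 228 x 60 mm, fixed, any yaw, empty: a row of four open dark-floored compartments 52 x 52 mm inside, floor 4 mm above the bench, walls 4 mm thick, 24 mm high. Origin: centre of its underside; x along the row towards the carrying handle (loop sticks out 41 mm, top 23 mm high). Compartments counted from the handle: 1 at x = +84, 2 at +28, 3 at -28, 4 at -84 mm, y = 0.
- cassette: bystander: white flat test cassette 70 x 20 x 5 mm lying on the bench near the robot, origin at the centre of its underside.
- loose_cap: bystander: small loose blue cap 18 mm diameter, 14 mm high, on the bench far from the robot, origin at the centre of its underside.
- buffer_bottle: bystander: small white dropper bottle 22 mm diameter, 58 mm high, standing on the bench far from the robot, origin at the centre of its underside.

How it is judged:
By the outcome, as a careful person would: the job done as asked, in the order asked, and still so for the second after the job is handed in, with the robot touching nothing.
It also fails if it takes over 98 s, if anything falls off the work surface, if the arm or the gripper's body presses on something with over 40 N, if the wrist force passes 120 N, or if a joint passes its speed limit or range.

## Working session

There is one attempt and no reset: what is moved stays moved. The work goes in short steps, Python scripts to look and compute and a tool call to move; the robot and the scene stay as the last step left them, time stands still between calls to the robot, and variables do not carry over. Pictures are saved under pics/ and viewed, at most 14 in all, crops included, and the job is handed in when it is done.

Besides the shell and the picture viewer there is one more tool, called after "Emit:" as name(argument=value, ...) on one line, values as JSON. servo_tool: Moves the arm, as the interface text tells. Its arguments: {"type":"object","properties":{"motion":{"type":"array","items":{"type":"object","properties":{"wx":{"type":"number"},"wy":{"type":"number"},"wz":{"type":"number"},"dx":{"type":"number"},"dy":{"type":"number"},"dz":{"type":"number"},"fingers":{"type":"number"}}}},"newtons":{"type":"number"}},"required":["motion"]}

```bash
mkdir -p pics; python3 - <<'E'
from cell import *
import cv2,pickle
s=read_state(); print({k:s[k] for k in('clock','eef_pos','eef_rot','finger_gap')})
for n in('top','side'):
    p=camera(n); cv2.imwrite(f'pics/{n}0.png',cv2.cvtColor(p['image'],cv2.COLOR_RGB2BGR))
    pickle.dump(p,open(f'{n}0.pkl','wb'))
    print(n,p['fx'],p['cx'],p['cy'],p['R'],p['t'])
    for q in('tube','square','dropper','jar','transport_rack','intake_rack','cassette','loose_cap','buffer_bottle'):
        print(q,[(([round(float(v)) for v in d['location']]),round(d['conf'],2),int(d['pixels'].sum())) for d in trace(q,p)[:3]])
E
```

```text
{'clock': 0.0, 'eef_pos': array([243.93596867, 492.64073097, 204.89952595]), 'eef_rot': array([-3.14043694e+00, -9.46840460e-05,  2.68178489e+00]), 'finger_gap': 93.72634846121855}
top 408.48118754463025 260.41138139621427 196.1643960146132 [[ 0.01211159 -0.99969365 -0.02158514]
 [-0.99600875 -0.01015226 -0.08867638]
 [ 0.08843007  0.022573   -0.99582658]] [-10.36569962 582.1425384  729.73192171]
tube [([197, 208], 0.64, 376)]
square [([170, 201], 0.93, 416), ([147, 195], 0.29, 613)]
dropper [([140, 192], 0.7, 268)]
jar [([112, 186], 0.62, 568), ([374, 223], 0.58, 4601)]
transport_rack [([217, 204], 0.68, 887)]
intake_rack [([374, 225], 0.92, 4569)]
cassette [([252, 310], 0.79, 426)]
loose_cap [([246, 82], 0.59, 67)]
buffer_bottle [([292, 98], 0.69, 132), ([141, 189], 0.56, 270)]
side 373.88521871469976 256.69973037458874 185.84677257158435 [[ 0.8039012  -0.59472094  0.0070609 ]
 [-0.46225226 -0.63222176 -0.62178653]
 [ 0.37425352  0.49659102 -0.78315494]] [-496.98148636  272.15702251  503.53683208]
tube [([196, 137], 0.68, 522)]
square [([186, 118], 0.79, 336)]
dropper [([179, 104], 0.51, 167)]
jar [([139, 238], 0.54, 430)]
transport_rack []
intake_rack [([300, 294], 0.57, 6788), ([174, 104], 0.47, 153)]
cassette [([138, 238], 0.82, 471), ([197, 133], 0.32, 510)]
loose_cap []
buffer_bottle [([340, 156], 0.8, 208), ([141, 241], 0.18, 426)]
```

View pics/top0.png

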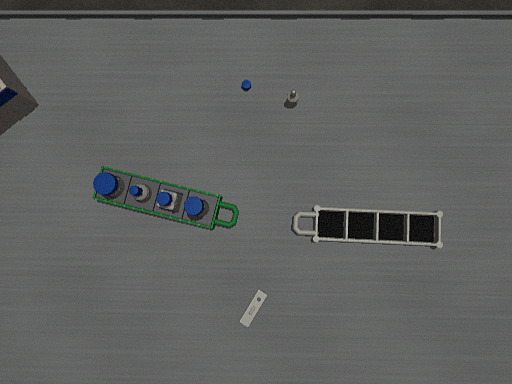

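View pics/side0.png

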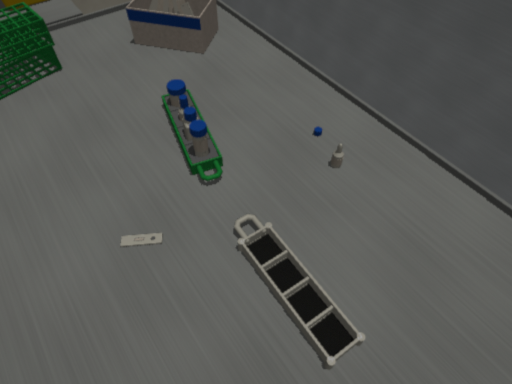

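```bash
python3 - <<'E'
import cv2,numpy as np
t=cv2.imread('pics/top0.png');s=cv2.imread('pics/side0.png')
a=cv2.resize(t[195:255,285:450],None,fx=4.8,fy=4.8,interpolation=cv2.INTER_CUBIC)
b=cv2.resize(t[160:235,85:245],None,fx=4,fy=4,interpolation=cv2.INTER_CUBIC)
c=np.zeros((600,792,3),np.uint8);c[:288]=a;c[290:590,:640]=b;cv2.imwrite('pics/c1.png',c)
cv2.imwrite('pics/c2.png',cv2.resize(s[205:365,230:370],None,fx=3.7,fy=3.7,interpolation=cv2.INTER_CUBIC))
E
```

```text
(no output)
```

View pics/c1.png

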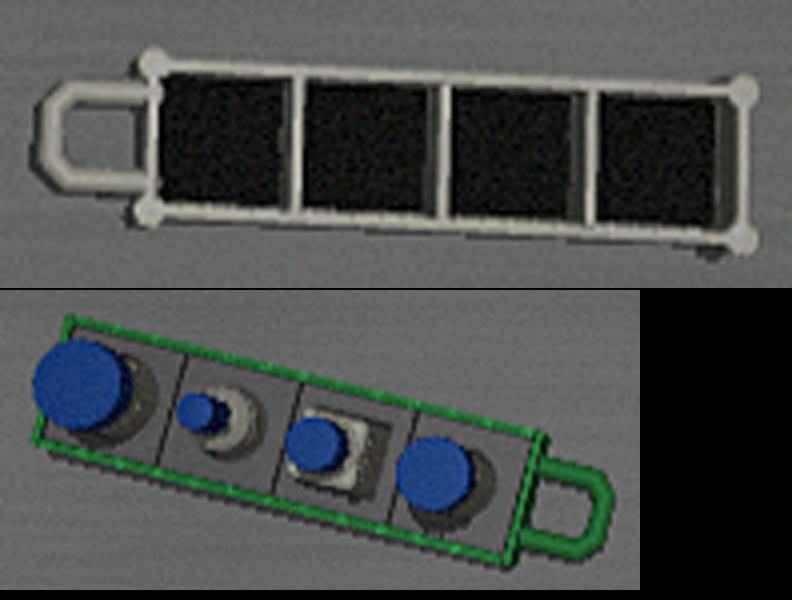

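View pics/c2.png

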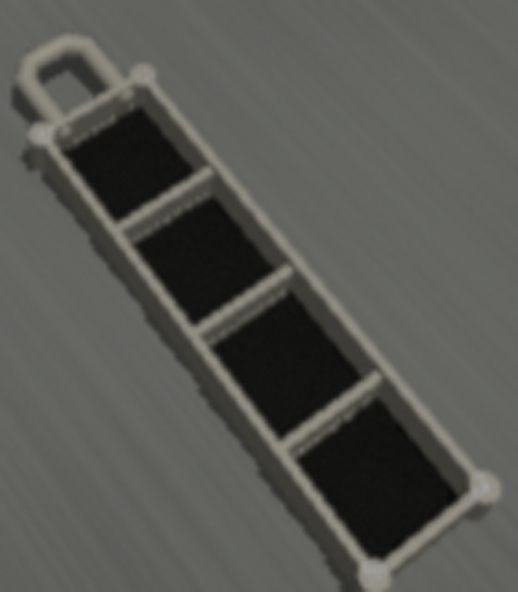

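```bash
cat > h.py <<'E'
import numpy as np,cv2,pickle
from scipy.optimize import least_squares
def proj(c,X):
    Y=np.atleast_2d(X)@np.array(c['R']).T+np.array(c['t']); return Y[:,:2]/Y[:,2:]*[c['fx'],c['fy']]+[c['cx'],c['cy']]
def cyl(x,y,z0,z1,d):
    a=np.linspace(0,2*np.pi,60)[:-1]; r=d/2
    return np.array([[x+r*np.cos(t),y+r*np.sin(t),z] for z in(z0,z1) for t in a])
def cen(c,P):
    h=cv2.convexHull(proj(c,P).astype(np.float32)); m=cv2.moments(h); return np.array([m['m10'],m['m01']])/m['m00']
def blue(c,rng=None):
    im=c['image'].astype(int); m=((im[...,2]>im[...,0]+40)&(im[...,2]>im[...,1]+30)).astype(np.uint8)
    n,l,st,ce=cv2.connectedComponentsWithStats(m); return [(ce[i],st[i,4]) for i in range(1,n) if st[i,4]>15]
E
python3 - <<'E'
from h import *
T=pickle.load(open('top0.pkl','rb'));S=pickle.load(open('side0.pkl','rb'))
pose=lambda p,P:np.c_[p[0]+np.cos(p[2])*P[:,0]-np.sin(p[2])*P[:,1],p[1]+np.sin(p[2])*P[:,0]+np.cos(p[2])*P[:,1],P[:,2]]
def fit(obs,P,p0):
    f=lambda p:np.concatenate([(proj(c,pose(p,P))-o).ravel() for c,o in obs])
    r=least_squares(f,p0); print(r.x.round(3),np.abs(r.fun).round(1)); return r.x
cr=lambda a,s,o:(np.array(a)-s/2+.5)/s+o
W=np.array([[112,28,25],[112,-28,25],[-112,28,25],[-112,-28,25.]])
wt=cr([(154,62),(149,211),(743,90),(738,239)],4.8,[285,195])
ws=cr([(142,75),(40,134),(485,488),(375,575)],3.7,[230,205])
# top image: up=+x, left=+y ; handle towards +y => rack yaw ~ +90deg, rack +y = -x
wtp=wt[[1,0,3,2]]; wsp=ws[[1,0,3,2]]
for o in([(T,wtp)],[(S,wsp)],[(T,wtp),(S,wsp)]): w=fit(o,W,[400,-200,1.57])
# green: handle towards -y
G=np.array([[114,30,28],[114,-30,28],[-114,30,28],[-114,-30,28.]])
gt=cr([(540,437),(508,560),(69,318),(37,440)],4,[85,160-72.5])
g=fit([(T,gt)],G,[480,200,-1.8])
for n,q,x in(('W',w,(84,28,-28,-84)),('G',g,(84,28,-28,-84))):
    print(n,pose(q,np.array([[a,0,0.] for a in x]))[:,:2].round(1).tolist())
print('top',blue(T));print('side',blue(S))
bt=sorted([b for b in blue(T) if 150<b[0][1]<230 and b[0][0]<220],key=lambda b:-b[0][0])
for (nm,z0,z1,d),b in zip((('tube',77,95,32),('square',67,87,24),('dropper',53,79,17),('jar',55,71,40)),bt):
    r=least_squares(lambda p:cen(T,cyl(*p,z0,z1,d))-b[0],[480,200],diff_step=1e-3)
    print(nm,r.x.round(1),'side pred',cen(S,cyl(*r.x,z0,z1,d)).round(1))
E
```

```text
[ 529.906 -218.211    1.534] [0.3 0.3 0.2 0.2 0.6 0.1 0.1 0.2]
[ 529.304 -220.398    1.538] [0.  0.  0.1 0.2 0.1 0.4 0.1 0.3]
[ 529.618 -219.527    1.536] [0.4 0.  0.5 0.5 1.4 0.  0.6 0.2 0.  0.6 0.1 0.7 0.5 0.2 0.2 0.8]
[579.126 188.966  -1.806] [0.2 0.5 0.1 0.4 0.4 0.2 0.5 0.3]
W [[532.6, -135.6], [530.6, -191.5], [528.6, -247.5], [526.7, -303.5]]
G [[559.5, 107.3], [572.6, 161.7], [585.7, 216.2], [598.7, 270.6]]
top [(array([245.87878788,  83.96969697]), np.int32(66)), (array([104.05025126, 183.04773869]), np.int32(398)), (array([133.25      , 189.83823529]), np.int32(68)), (array([162.74509804, 197.89542484]), np.int32(153)), (array([192.90613718, 205.38267148]), np.int32(277))]
side [(array([171.17391304,  21.        ]), np.int32(23)), (array([191.11764706,  23.47058824]), np.int32(17)), (array([186.82896764, 106.86594761]), np.int32(649)), (array([317.95348837, 130.06976744]), np.int32(43))]
tube [559.9 109.4] side pred [197.2 127.5]
square [572.9 163.9] side pred [189.2 112.9]
dropper [587.5 219.5] side pred [182.5  99.9]
jar [599.4 273.3] side pred [175.3  86.3]
```

Emit:
servo_tool(motion=[{"dx": -0.1,"dy": -0.05,"wz": 0.0673,"fingers": -1},{"dx": -0.2,"dy": -0.1,"wz": 0.1346,"fingers": -1},{"dx": -0.3,"dy": -0.15,"wz": 0.2019,"fingers": -1},{"dx": -0.4,"dy": -0.2,"wz": 0.2692,"fingers": -1},{"dx": -0.5,"dy": -0.25,"wz": 0.3365,"fingers": -1},{"dx": -0.6,"dy": -0.3,"wz": 0.404,"fingers": -1},{"dx": -0.7,"dy": -0.35,"wz": 0.471,"fingers": -1},{"dx": -0.8,"dy": -0.4,"wz": 0.538,"fingers": -1},{"dx": -0.9,"dy": -0.45,"wz": 0.606,"fingers": -1},{"dx": -1.0,"dy": -0.5,"wz": 0.673,"fingers": -1}], newtons=20)

```text
schema error: expected keys wx, wy, wz, dx, dy, dz, fingers
```

```bash
cat > go.py <<'E'
import sys,numpy as np
from cell import read_state
s=read_state();p=np.array(s['eef_pos']);y=s['eef_rot'][2]
print(s['clock'],p.round(1),np.round(s['eef_rot'],3),round(s['finger_gap'],1),np.round(s['wrist_force'],1),round(float(np.max(s['finger_force'])),1))
for a in sys.argv[1:]:
    t=np.array([float(v) for v in a.split(',')]);d=t[:3]-p
    c,n=np.cos(y),np.sin(y)
    print(a,'dx %.3f dy %.3f dz %.3f wz %.3f'%((c*d[0]+n*d[1])/100,(n*d[0]-c*d[1])/100,-d[2]/100,-(t[3]-y)/2)); p=t[:3];y=t[3]
E
python3 go.py 559.7,108,125,1.336
```

```text
1.0 [244.1 492.9 205.4] [-3.142  0.     2.682] 93.9 [0.5 0.7 0.2] 0.0
559.7,108,125,1.336 dx -4.536 dy -2.048 dz 0.804 wz 0.673
```

Emit:
servo_tool(motion=[{"wx": 0,"wy": 0,"wz": 0.1,"dx": -0.2,"dy": -0.1,"dz": 0,"fingers": -1},{"wx": 0,"wy": 0,"wz": 0.2,"dx": -0.4,"dy": -0.2,"dz": 0,"fingers": -1},{"wx": 0,"wy": 0,"wz": 0.3,"dx": -0.6,"dy": -0.3,"dz": 0,"fingers": -1},{"wx": 0,"wy": 0,"wz": 0.4,"dx": -0.8,"dy": -0.4,"dz": 0,"fingers": -1},{"wx": 0,"wy": 0,"wz": 0.5,"dx": -1,"dy": -0.5,"dz": 0,"fingers": -1},{"wx": 0,"wy": 0,"wz": 0.673,"dx": -1,"dy": -0.5,"dz": 0,"fingers": -1},{"wx": 0,"wy": 0,"wz": 0.673,"dx": -1,"dy": -0.5,"dz": 0,"fingers": -1},{"wx": 0,"wy": 0,"wz": 0.673,"dx": -1,"dy": -0.5,"dz": 0,"fingers": -1},{"wx": 0,"wy": 0,"wz": 0.673,"dx": -1,"dy": -0.5,"dz": 0,"fingers": -1},{"wx": 0,"wy": 0,"wz": 0.673,"dx": -1,"dy": -0.5,"dz": 0,"fingers": -1}], newtons=20)

```text
clock: 2.0
eef_pos: [311.5, 403.7, 205.5]
eef_rot: [-3.142, -0.0, 1.333]
wrist_force: [0.5, -0.5, 0.2]
finger_gap: 94.2
finger_force: 0.0
```

```bash
python3 go.py 559.7,108,125,1.336
```

```text
2.0 [311.5 403.7 205.5] [-3.142 -0.     1.333] 94.2 [ 0.5 -0.5  0.2] 0.0
559.7,108,125,1.336 dx -2.290 dy 3.108 dz 0.805 wz -0.001
```

Emit:
servo_tool(motion=[{"wx": 0,"wy": 0,"wz": 0,"dx": -0.25,"dy": 0.33,"dz": 0.05,"fingers": -1},{"wx": 0,"wy": 0,"wz": 0,"dx": -0.5,"dy": 0.67,"dz": 0.1,"fingers": -1},{"wx": 0,"wy": 0,"wz": 0,"dx": -0.75,"dy": 1.0,"dz": 0.2,"fingers": -1}])

```text
clock: 2.3
eef_pos: [392.2, 306.5, 185.8]
eef_rot: [3.141, -0.001, 1.342]
wrist_force: [0.1, 0.5, -0.4]
finger_gap: 94.1
finger_force: 0.0
```

Emit:
servo_tool(motion=[{"wx": 0,"wy": 0,"wz": 0,"dx": -0.25,"dy": 0.33,"dz": 0.05,"fingers": -1},{"wx": 0,"wy": 0,"wz": 0,"dx": -0.5,"dy": 0.67,"dz": 0.1,"fingers": -1},{"wx": 0,"wy": 0,"wz": 0,"dx": -0.75,"dy": 1.0,"dz": 0.2,"fingers": -1}])

```text
clock: 2.6
eef_pos: [472.3, 209.9, 165.8]
eef_rot: [3.14, -0.001, 1.341]
wrist_force: [-0.5, 0.4, -0.6]
finger_gap: 93.9
finger_force: 0.0
```

Emit:
servo_tool(motion=[{"wx": 0,"wy": 0,"wz": 0,"dx": -0.25,"dy": 0.33,"dz": 0.05,"fingers": -1},{"wx": 0,"wy": 0,"wz": 0,"dx": -0.5,"dy": 0.67,"dz": 0.1,"fingers": -1},{"wx": 0,"wy": 0,"wz": 0,"dx": -0.75,"dy": 1.0,"dz": 0.2,"fingers": -1},{"wx": 0,"wy": 0,"wz": 0,"dx": -0.75,"dy": 1.0,"dz": 0.2,"fingers": -1},{"wx": 0,"wy": 0,"wz": 0,"dx": -0.75,"dy": 1.0,"dz": 0.2,"fingers": -1}])

```text
clock: 3.1
eef_pos: [550.8, 114.6, 145.0]
eef_rot: [-3.141, 0.0, 1.338]
wrist_force: [0.0, -0.5, 0.1]
finger_gap: 93.9
finger_force: 0.0
```

```bash
python3 go.py 559.7,108,66,1.336
```

```text
3.1 [550.8 114.6 145. ] [-3.141  0.     1.338] 93.9 [ 0.  -0.5  0.1] 0.0
559.7,108,66,1.336 dx -0.044 dy 0.102 dz 0.790 wz 0.001
```

Emit:
servo_tool(motion=[{"wx": 0,"wy": 0,"wz": 0,"dx": -0.044,"dy": 0.102,"dz": 0.2,"fingers": -1},{"wx": 0,"wy": 0,"wz": 0,"dx": -0.044,"dy": 0.102,"dz": 0.5,"fingers": -1},{"wx": 0,"wy": 0,"wz": 0,"dx": -0.044,"dy": 0.102,"dz": 0.7,"fingers": -1},{"wx": 0,"wy": 0,"wz": 0,"dx": -0.044,"dy": 0.102,"dz": 0.79,"fingers": -1},{"wx": 0,"wy": 0,"wz": 0,"dx": -0.044,"dy": 0.102,"dz": 0.79,"fingers": 0},{"wx": 0,"wy": 0,"wz": 0,"dx": -0.044,"dy": 0.102,"dz": 0.79,"fingers": 0.2},{"wx": 0,"wy": 0,"wz": 0,"dx": -0.044,"dy": 0.102,"dz": 0.79,"fingers": 1},{"wx": 0,"wy": 0,"wz": 0,"dx": -0.044,"dy": 0.102,"dz": 0.79,"fingers": 1},{"wx": 0,"wy": 0,"wz": 0,"dx": -0.044,"dy": 0.102,"dz": 0.79,"fingers": 1},{"wx": 0,"wy": 0,"wz": 0,"dx": -0.044,"dy": 0.102,"dz": 0.79,"fingers": 1}], newtons=20)

```text
clock: 4.1
eef_pos: [559.8, 108.4, 66.7]
eef_rot: [3.141, -0.0, 1.336]
wrist_force: [-0.2, 0.2, -0.6]
finger_gap: 49.4
finger_force: 0.0
```

```bash
python3 go.py 559.7,108,136,1.336 532.6,-135.6,136,1.536; python3 -c "
from cell import *
import cv2
p=camera('side');cv2.imwrite('pics/g1.png',cv2.resize(p['image'][40:240,90:320,::-1],None,fx=3,fy=3))"
```

```text
4.1 [559.8 108.4  66.7] [ 3.141 -0.     1.336] 49.4 [-0.2  0.2 -0.6] 0.0
559.7,108,136,1.336 dx -0.004 dy -0.001 dz -0.693 wz -0.000
532.6,-135.6,136,1.536 dx -2.432 dy 0.303 dz -0.000 wz -0.100
```

View pics/g1.png

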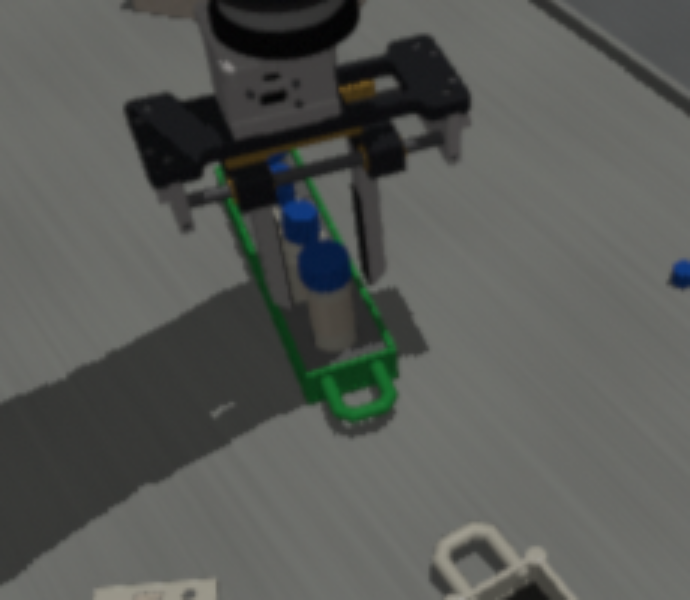

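Emit:
servo_tool(motion=[{"wx": 0,"wy": 0,"wz": 0,"dx": 0,"dy": 0,"dz": 0,"fingers": 1},{"wx": 0,"wy": 0,"wz": 0,"dx": 0,"dy": 0,"dz": 0,"fingers": 1},{"wx": 0,"wy": 0,"wz": 0,"dx": 0,"dy": 0,"dz": 0,"fingers": 1},{"wx": 0,"wy": 0,"wz": 0,"dx": 0,"dy": 0,"dz": 0,"fingers": 1},{"wx": 0,"wy": 0,"wz": 0,"dx": 0,"dy": 0,"dz": 0,"fingers": 1}])

```text
clock: 4.65
eef_pos: [559.8, 108.4, 66.4]
eef_rot: [-3.142, 0.0, 1.336]
wrist_force: [-0.4, 0.3, 0.2]
finger_gap: 31.1
finger_force: 20.0
```

Emit:
servo_tool(motion=[{"wx": 0,"wy": 0,"wz": 0,"dx": 0,"dy": 0,"dz": -0.1,"fingers": 1},{"wx": 0,"wy": 0,"wz": 0,"dx": 0,"dy": 0,"dz": -0.25,"fingers": 1},{"wx": 0,"wy": 0,"wz": 0,"dx": 0,"dy": 0,"dz": -0.4,"fingers": 1},{"wx": 0,"wy": 0,"wz": 0,"dx": 0,"dy": 0,"dz": -0.45,"fingers": 1},{"wx": 0,"wy": 0,"wz": 0,"dx": -0.2,"dy": 0.03,"dz": -0.45,"fingers": 1},{"wx": 0,"wy": 0,"wz": 0,"dx": -0.5,"dy": 0.06,"dz": -0.45,"fingers": 1},{"wx": 0,"wy": 0,"wz": 0,"dx": -0.8,"dy": 0.1,"dz": -0.45,"fingers": 1},{"wx": 0,"wy": 0,"wz": 0,"dx": -1.0,"dy": 0.12,"dz": -0.45,"fingers": 1}])

```text
clock: 5.45
eef_pos: [547.9, 6.7, 111.9]
eef_rot: [3.141, 0.0, 1.335]
wrist_force: [0.6, 0.3, 0.0]
finger_gap: 31.7
finger_force: 20.0
```

Emit:
servo_tool(motion=[{"wx": 0,"wy": 0,"wz": 0,"dx": -0.3,"dy": 0.04,"dz": 0,"fingers": 1},{"wx": 0,"wy": 0,"wz": 0,"dx": -0.6,"dy": 0.08,"dz": 0,"fingers": 1},{"wx": 0,"wy": 0,"wz": 0,"dx": -0.9,"dy": 0.11,"dz": 0,"fingers": 1},{"wx": 0,"wy": 0,"wz": 0,"dx": -1.0,"dy": 0.12,"dz": 0,"fingers": 1}])

```text
clock: 5.85
eef_pos: [536.2, -93.9, 111.9]
eef_rot: [3.141, 0.0, 1.334]
wrist_force: [-0.3, 0.7, -0.3]
finger_gap: 31.8
finger_force: 20.0
```

Emit:
servo_tool(motion=[{"wx": 0,"wy": 0,"wz": -0.04,"dx": -0.2,"dy": 0.02,"dz": 0,"fingers": 1},{"wx": 0,"wy": 0,"wz": -0.08,"dx": -0.4,"dy": 0.05,"dz": 0,"fingers": 1},{"wx": 0,"wy": 0,"wz": -0.1,"dx": -0.43,"dy": 0.06,"dz": 0,"fingers": 1},{"wx": 0,"wy": 0,"wz": -0.1,"dx": -0.43,"dy": 0.06,"dz": 0,"fingers": 1},{"wx": 0,"wy": 0,"wz": -0.1,"dx": -0.43,"dy": 0.06,"dz": 0,"fingers": 1}])

```text
clock: 6.35
eef_pos: [532.5, -134.4, 111.6]
eef_rot: [3.141, -0.0, 1.535]
wrist_force: [0.6, 0.3, -0.4]
finger_gap: 31.5
finger_force: 20.0
```

```bash
python3 go.py 532.6,-135.6,66,1.536; python3 -c "
from cell import *
import cv2
p=camera('side');cv2.imwrite('pics/g2.png',cv2.resize(p['image'][130:330,140:370,::-1],None,fx=3,fy=3))"
```

```text
6.35 [ 532.5 -134.4  111.6] [ 3.141 -0.     1.535] 31.5 [ 0.6  0.3 -0.4] 20.0
532.6,-135.6,66,1.536 dx -0.012 dy 0.002 dz 0.456 wz -0.001
```

View pics/g2.png

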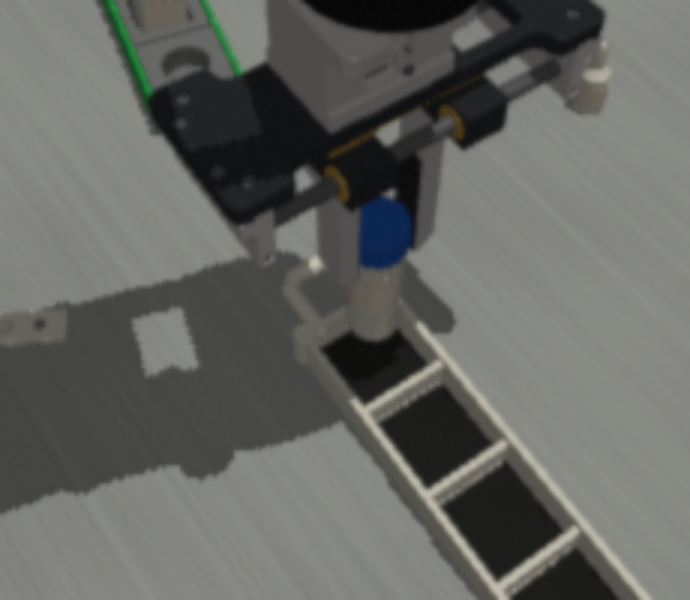

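Emit:
servo_tool(motion=[{"wx": 0,"wy": 0,"wz": 0,"dx": -0.012,"dy": 0,"dz": 0.15,"fingers": 1},{"wx": 0,"wy": 0,"wz": 0,"dx": -0.012,"dy": 0,"dz": 0.3,"fingers": 1},{"wx": 0,"wy": 0,"wz": 0,"dx": -0.012,"dy": 0,"dz": 0.4,"fingers": 1},{"wx": 0,"wy": 0,"wz": 0,"dx": -0.012,"dy": 0,"dz": 0.45,"fingers": 1},{"wx": 0,"wy": 0,"wz": 0,"dx": -0.012,"dy": 0,"dz": 0.47,"fingers": 1},{"wx": 0,"wy": 0,"wz": 0,"dx": -0.012,"dy": 0,"dz": 0.48,"fingers": 1},{"wx": 0,"wy": 0,"wz": 0,"dx": -0.012,"dy": 0,"dz": 0.483,"fingers": 1},{"wx": 0,"wy": 0,"wz": 0,"dx": -0.012,"dy": 0,"dz": 0.483,"fingers": 1}])

```text
clock: 7.2
eef_pos: [532.5, -136.2, 63.5]
eef_rot: [3.141, 0.0, 1.536]
wrist_force: [-0.6, 0.3, -0.5]
finger_gap: 31.3
finger_force: 20.0
```

Emit:
servo_tool(motion=[{"wx": 0,"wy": 0,"wz": 0,"dx": 0,"dy": 0,"dz": 0.005,"fingers": 1},{"wx": 0,"wy": 0,"wz": 0,"dx": 0,"dy": 0,"dz": 0.008,"fingers": 1},{"wx": 0,"wy": 0,"wz": 0,"dx": 0,"dy": 0,"dz": 0.008,"fingers": 1}])

```text
clock: 7.5
eef_pos: [532.7, -136.3, 63.4]
eef_rot: [3.14, 0.0, 1.536]
wrist_force: [-2.1, 0.4, 7.8]
finger_gap: 31.6
finger_force: 20.0
```

Emit:
servo_tool(motion=[{"wx": 0,"wy": 0,"wz": 0,"dx": 0,"dy": 0,"dz": -0.005,"fingers": 0.2},{"wx": 0,"wy": 0,"wz": 0,"dx": 0,"dy": 0,"dz": -0.005,"fingers": 0.1},{"wx": 0,"wy": 0,"wz": 0,"dx": 0,"dy": 0,"dz": -0.005,"fingers": 0},{"wx": 0,"wy": 0,"wz": 0,"dx": 0,"dy": 0,"dz": -0.005,"fingers": -0.1},{"wx": 0,"wy": 0,"wz": 0,"dx": 0,"dy": 0,"dz": -0.1,"fingers": -0.2},{"wx": 0,"wy": 0,"wz": 0,"dx": 0,"dy": 0,"dz": -0.3,"fingers": -0.4},{"wx": 0,"wy": 0,"wz": 0,"dx": 0,"dy": 0,"dz": -0.5,"fingers": -1},{"wx": 0,"wy": 0,"wz": 0,"dx": 0,"dy": 0,"dz": -0.55,"fingers": -1}])

```text
clock: 8.3
eef_pos: [533.2, -136.4, 119.9]
eef_rot: [3.138, 0.001, 1.536]
wrist_force: [0.4, -0.9, -0.3]
finger_gap: 76.8
finger_force: 0.0
```

Emit:
servo_tool(motion=[{"wx": 0,"wy": 0,"wz": 0,"dx": 0.3,"dy": 0.03,"dz": 0,"fingers": -1},{"wx": 0,"wy": 0,"wz": 0,"dx": 0.65,"dy": 0.06,"dz": 0,"fingers": -1},{"wx": 0,"wy": 0,"wz": 0,"dx": 1,"dy": 0.1,"dz": 0,"fingers": -1}])

```text
clock: 8.6
eef_pos: [545.6, -35.6, 117.1]
eef_rot: [-3.141, -0.0, 1.535]
wrist_force: [0.7, 0.2, -0.1]
finger_gap: 93.7
finger_force: 0.0
```

Emit:
servo_tool(motion=[{"wx": 0,"wy": 0,"wz": 0,"dx": 0.35,"dy": 0.03,"dz": 0,"fingers": -1},{"wx": 0,"wy": 0,"wz": 0,"dx": 0.7,"dy": 0.06,"dz": 0,"fingers": -1},{"wx": 0,"wy": 0,"wz": 0,"dx": 1,"dy": 0.1,"dz": 0,"fingers": -1}])

```text
clock: 8.9
eef_pos: [559.1, 64.8, 117.1]
eef_rot: [-3.141, 0.0, 1.536]
wrist_force: [0.4, -0.4, 0.6]
finger_gap: 93.8
finger_force: 0.0
```

Emit:
servo_tool(motion=[{"wx": 0,"wy": 0,"wz": 0.03,"dx": 0.35,"dy": 0.03,"dz": 0,"fingers": -1},{"wx": 0,"wy": 0,"wz": 0.06,"dx": 0.7,"dy": 0.06,"dz": 0,"fingers": -1},{"wx": 0,"wy": 0,"wz": 0.1,"dx": 1,"dy": 0.1,"dz": 0,"fingers": -1},{"wx": 0,"wy": 0,"wz": 0.1,"dx": 1,"dy": 0.1,"dz": 0,"fingers": -1},{"wx": 0,"wy": 0,"wz": 0.1,"dx": 1,"dy": 0.1,"dz": 0,"fingers": -1}])

```text
clock: 9.4
eef_pos: [572.5, 162.7, 116.8]
eef_rot: [-3.141, 0.001, 1.338]
wrist_force: [0.5, 0.2, -0.6]
finger_gap: 94.0
finger_force: 0.0
```

```bash
python3 go.py 572.8,162.5,58,1.336; python3 -c "
from cell import *
import cv2
p=camera('side');cv2.imwrite('pics/g3.png',cv2.resize(p['image'][30:330,100:400,::-1],None,fx=2,fy=2))"
```

```text
9.4 [572.5 162.7 116.8] [-3.141e+00  1.000e-03  1.338e+00] 94.0 [ 0.5  0.2 -0.6] 0.0
572.8,162.5,58,1.336 dx -0.001 dy 0.004 dz 0.588 wz 0.001
```

View pics/g3.png

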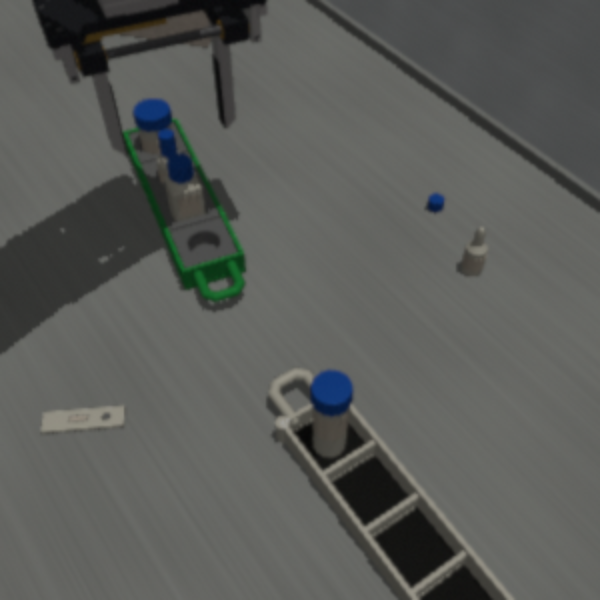

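Emit:
servo_tool(motion=[{"wx": 0,"wy": 0,"wz": 0,"dx": 0,"dy": 0,"dz": 0.2,"fingers": 0},{"wx": 0,"wy": 0,"wz": 0,"dx": 0,"dy": 0,"dz": 0.4,"fingers": 0},{"wx": 0,"wy": 0,"wz": 0,"dx": 0,"dy": 0,"dz": 0.55,"fingers": 0},{"wx": 0,"wy": 0,"wz": 0,"dx": 0,"dy": 0,"dz": 0.59,"fingers": 0},{"wx": 0,"wy": 0,"wz": 0,"dx": 0,"dy": 0,"dz": 0.59,"fingers": 0.1},{"wx": 0,"wy": 0,"wz": 0,"dx": 0,"dy": 0,"dz": 0.59,"fingers": 0.3},{"wx": 0,"wy": 0,"wz": 0,"dx": 0,"dy": 0,"dz": 0.59,"fingers": 1},{"wx": 0,"wy": 0,"wz": 0,"dx": 0,"dy": 0,"dz": 0.59,"fingers": 1},{"wx": 0,"wy": 0,"wz": 0,"dx": 0,"dy": 0,"dz": 0.59,"fingers": 1},{"wx": 0,"wy": 0,"wz": 0,"dx": 0,"dy": 0,"dz": 0.59,"fingers": 1}])

```text
clock: 10.45
eef_pos: [573.0, 162.7, 58.8]
eef_rot: [3.141, -0.0, 1.336]
wrist_force: [-1.2, 0.5, 3.7]
finger_gap: 31.3
finger_force: 20.0
```

Emit:
servo_tool(motion=[{"wx": 0,"wy": 0,"wz": 0,"dx": 0,"dy": 0,"dz": 0,"fingers": 1},{"wx": 0,"wy": 0,"wz": 0,"dx": 0,"dy": 0,"dz": 0,"fingers": 1},{"wx": 0,"wy": 0,"wz": 0,"dx": 0,"dy": 0,"dz": 0,"fingers": 1},{"wx": 0,"wy": 0,"wz": 0,"dx": 0,"dy": 0,"dz": 0,"fingers": 1}])

```text
clock: 10.85
eef_pos: [573.0, 162.7, 58.8]
eef_rot: [3.141, -0.0, 1.336]
wrist_force: [-1.4, 0.1, 5.2]
finger_gap: 31.5
finger_force: 20.0
```

```bash
python3 go.py 572.8,162.5,158,1.336 530.6,-191.5,158,1.536
```

```text
10.85 [573.  162.7  58.8] [ 3.141 -0.     1.336] 31.5 [-1.4  0.1  5.2] 20.0
572.8,162.5,158,1.336 dx -0.003 dy -0.001 dz -0.992 wz -0.000
530.6,-191.5,158,1.536 dx -3.541 dy 0.413 dz -0.000 wz -0.100
```

Emit:
servo_tool(motion=[{"wx": 0,"wy": 0,"wz": 0,"dx": 0,"dy": 0,"dz": 0,"fingers": 0},{"wx": 0,"wy": 0,"wz": 0,"dx": 0,"dy": 0,"dz": 0,"fingers": -0.2},{"wx": 0,"wy": 0,"wz": 0,"dx": 0,"dy": 0,"dz": 0.0,"fingers": -0.2},{"wx": 0,"wy": 0,"wz": 0,"dx": 0,"dy": 0,"dz": 0.1,"fingers": -0.2},{"wx": 0,"wy": 0,"wz": 0,"dx": 0,"dy": 0,"dz": 0.19,"fingers": -0.2},{"wx": 0,"wy": 0,"wz": 0,"dx": 0,"dy": 0,"dz": 0.19,"fingers": 0.2},{"wx": 0,"wy": 0,"wz": 0,"dx": 0,"dy": 0,"dz": 0.19,"fingers": 1},{"wx": 0,"wy": 0,"wz": 0,"dx": 0,"dy": 0,"dz": 0.19,"fingers": 1},{"wx": 0,"wy": 0,"wz": 0,"dx": 0,"dy": 0,"dz": 0.19,"fingers": 1},{"wx": 0,"wy": 0,"wz": 0,"dx": 0,"dy": 0,"dz": 0.19,"fingers": 1}])

```text
clock: 11.85
eef_pos: [572.9, 162.6, 39.6]
eef_rot: [3.141, -0.0, 1.336]
wrist_force: [0.3, -0.4, 0.1]
finger_gap: 31.8
finger_force: 20.0
```

```bash
python3 go.py 572.8,162.5,139,1.336 530.6,-191.5,139,1.536; python3 -c "
from cell import *
import cv2
p=camera('side');cv2.imwrite('pics/g4.png',cv2.resize(p['image'][30:230,90:290,::-1],None,fx=3,fy=3))"
```

```text
11.85 [572.9 162.6  39.6] [ 3.141 -0.     1.336] 31.8 [ 0.3 -0.4  0.1] 20.0
572.8,162.5,139,1.336 dx -0.002 dy -0.001 dz -0.994 wz -0.000
530.6,-191.5,139,1.536 dx -3.541 dy 0.413 dz -0.000 wz -0.100
```

View pics/g4.png

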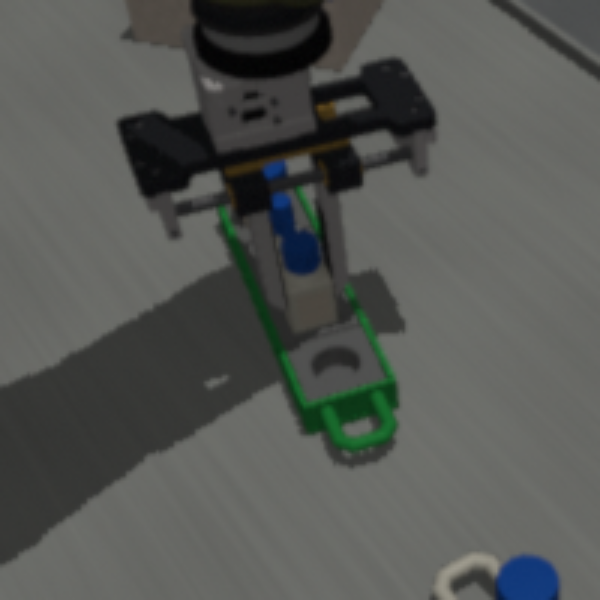

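Emit:
servo_tool(motion=[{"wx": 0,"wy": 0,"wz": 0,"dx": 0,"dy": 0,"dz": -0.1,"fingers": 1},{"wx": 0,"wy": 0,"wz": 0,"dx": 0,"dy": 0,"dz": -0.35,"fingers": 1},{"wx": 0,"wy": 0,"wz": 0,"dx": -0.1,"dy": 0.01,"dz": -0.65,"fingers": 1},{"wx": 0,"wy": 0,"wz": 0,"dx": -0.3,"dy": 0.03,"dz": -0.9,"fingers": 1},{"wx": 0,"wy": 0,"wz": 0,"dx": -0.6,"dy": 0.07,"dz": -1.0,"fingers": 1},{"wx": 0,"wy": 0,"wz": 0,"dx": -0.9,"dy": 0.1,"dz": -1.0,"fingers": 1}])

```text
clock: 12.5
eef_pos: [562.2, 72.1, 142.1]
eef_rot: [3.138, -0.001, 1.337]
wrist_force: [0.3, -0.1, -0.9]
finger_gap: 31.6
finger_force: 20.0
```

Emit:
servo_tool(motion=[{"wx": 0,"wy": 0,"wz": 0,"dx": -0.3,"dy": 0.04,"dz": 0,"fingers": 1},{"wx": 0,"wy": 0,"wz": 0,"dx": -0.6,"dy": 0.07,"dz": 0,"fingers": 1},{"wx": 0,"wy": 0,"wz": 0,"dx": -0.9,"dy": 0.1,"dz": 0,"fingers": 1}])

```text
clock: 12.8
eef_pos: [550.1, -18.3, 140.3]
eef_rot: [3.141, -0.0, 1.336]
wrist_force: [0.7, -0.0, -0.4]
finger_gap: 31.7
finger_force: 20.0
```

Emit:
servo_tool(motion=[{"wx": 0,"wy": 0,"wz": 0,"dx": -0.3,"dy": 0.04,"dz": 0,"fingers": 1},{"wx": 0,"wy": 0,"wz": 0,"dx": -0.6,"dy": 0.07,"dz": 0,"fingers": 1},{"wx": 0,"wy": 0,"wz": 0,"dx": -0.9,"dy": 0.1,"dz": 0,"fingers": 1}])

```text
clock: 13.1
eef_pos: [538.9, -108.2, 140.2]
eef_rot: [3.141, 0.0, 1.336]
wrist_force: [-0.3, -0.0, -0.5]
finger_gap: 32.1
finger_force: 20.0
```

Emit:
servo_tool(motion=[{"wx": 0,"wy": 0,"wz": -0.03,"dx": -0.3,"dy": 0.04,"dz": 0,"fingers": 1},{"wx": 0,"wy": 0,"wz": -0.07,"dx": -0.6,"dy": 0.08,"dz": 0,"fingers": 1},{"wx": 0,"wy": 0,"wz": -0.1,"dx": -0.84,"dy": 0.11,"dz": 0,"fingers": 1},{"wx": 0,"wy": 0,"wz": -0.1,"dx": -0.84,"dy": 0.11,"dz": 0,"fingers": 1},{"wx": 0,"wy": 0,"wz": -0.1,"dx": -0.84,"dy": 0.11,"dz": 0,"fingers": 1}])

```text
clock: 13.6
eef_pos: [530.2, -191.2, 139.8]
eef_rot: [3.141, -0.0, 1.534]
wrist_force: [-0.0, 0.6, -1.6]
finger_gap: 31.4
finger_force: 20.0
```

```bash
python3 go.py 530.6,-191.5,36.6,1.536
```

```text
13.6 [ 530.2 -191.2  139.8] [ 3.141 -0.     1.534] 31.4 [-0.   0.6 -1.6] 20.0
530.6,-191.5,36.6,1.536 dx -0.003 dy 0.004 dz 1.032 wz -0.001
```

Emit:
servo_tool(motion=[{"wx": 0,"wy": 0,"wz": 0,"dx": 0,"dy": 0,"dz": 0.2,"fingers": 1},{"wx": 0,"wy": 0,"wz": 0,"dx": 0,"dy": 0,"dz": 0.5,"fingers": 1},{"wx": 0,"wy": 0,"wz": 0,"dx": 0,"dy": 0,"dz": 0.75,"fingers": 1},{"wx": 0,"wy": 0,"wz": 0,"dx": 0,"dy": 0,"dz": 0.9,"fingers": 1},{"wx": 0,"wy": 0,"wz": 0,"dx": 0,"dy": 0,"dz": 0.97,"fingers": 1},{"wx": 0,"wy": 0,"wz": 0,"dx": 0,"dy": 0,"dz": 1.0,"fingers": 1}])

```text
clock: 14.2
eef_pos: [530.5, -190.8, 39.5]
eef_rot: [3.141, 0.0, 1.536]
wrist_force: [0.9, -0.1, 0.2]
finger_gap: 31.5
finger_force: 20.0
```

Emit:
servo_tool(motion=[{"wx": 0,"wy": 0,"wz": 0,"dx": 0,"dy": 0,"dz": 0.02,"fingers": 1},{"wx": 0,"wy": 0,"wz": 0,"dx": 0,"dy": 0,"dz": 0.03,"fingers": 1},{"wx": 0,"wy": 0,"wz": 0,"dx": 0,"dy": 0,"dz": 0.038,"fingers": 1},{"wx": 0,"wy": 0,"wz": 0,"dx": 0,"dy": 0,"dz": 0.038,"fingers": 1}])

```text
clock: 14.6
eef_pos: [530.6, -191.4, 36.6]
eef_rot: [3.14, 0.0, 1.536]
wrist_force: [-2.4, 0.9, 5.3]
finger_gap: 31.6
finger_force: 20.0
```

Emit:
servo_tool(motion=[{"wx": 0,"wy": 0,"wz": 0,"dx": 0,"dy": 0,"dz": -0.005,"fingers": 0.2},{"wx": 0,"wy": 0,"wz": 0,"dx": 0,"dy": 0,"dz": -0.005,"fingers": 0.1},{"wx": 0,"wy": 0,"wz": 0,"dx": 0,"dy": 0,"dz": -0.005,"fingers": 0},{"wx": 0,"wy": 0,"wz": 0,"dx": 0,"dy": 0,"dz": -0.005,"fingers": -0.1},{"wx": 0,"wy": 0,"wz": 0,"dx": 0,"dy": 0,"dz": -0.1,"fingers": -0.2},{"wx": 0,"wy": 0,"wz": 0,"dx": 0,"dy": 0,"dz": -0.35,"fingers": -0.4},{"wx": 0,"wy": 0,"wz": 0,"dx": 0,"dy": 0,"dz": -0.65,"fingers": -0.6},{"wx": 0,"wy": 0,"wz": 0,"dx": 0,"dy": 0,"dz": -0.8,"fingers": -1}])

```text
clock: 15.4
eef_pos: [531.0, -191.5, 118.7]
eef_rot: [3.139, 0.001, 1.536]
wrist_force: [-1.0, 0.6, 0.1]
finger_gap: 76.8
finger_force: 0.0
```

Emit:
servo_tool(motion=[{"wx": 0,"wy": 0,"wz": 0,"dx": 0.3,"dy": 0.03,"dz": 0,"fingers": -1},{"wx": 0,"wy": 0,"wz": 0,"dx": 0.65,"dy": 0.06,"dz": 0,"fingers": -1},{"wx": 0,"wy": 0,"wz": 0,"dx": 1,"dy": 0.1,"dz": 0,"fingers": -1}])

```text
clock: 15.7
eef_pos: [543.8, -90.7, 116.4]
eef_rot: [3.141, 0.0, 1.535]
wrist_force: [0.3, -0.1, -0.5]
finger_gap: 94.0
finger_force: 0.0
```

Emit:
servo_tool(motion=[{"wx": 0,"wy": 0,"wz": 0,"dx": 0.35,"dy": 0.03,"dz": 0,"fingers": -1},{"wx": 0,"wy": 0,"wz": 0,"dx": 0.7,"dy": 0.06,"dz": 0,"fingers": -1},{"wx": 0,"wy": 0,"wz": 0,"dx": 1,"dy": 0.1,"dz": 0,"fingers": -1}])

```text
clock: 16.0
eef_pos: [557.3, 9.7, 116.4]
eef_rot: [3.141, -0.0, 1.536]
wrist_force: [0.2, -0.3, 0.3]
finger_gap: 94.0
finger_force: 0.0
```

Emit:
servo_tool(motion=[{"wx": 0,"wy": 0,"wz": 0,"dx": 0.35,"dy": 0.03,"dz": 0,"fingers": -1},{"wx": 0,"wy": 0,"wz": 0,"dx": 0.7,"dy": 0.06,"dz": 0,"fingers": -1},{"wx": 0,"wy": 0,"wz": 0,"dx": 1,"dy": 0.1,"dz": 0,"fingers": -1}])

```text
clock: 16.3
eef_pos: [570.8, 109.3, 116.4]
eef_rot: [3.141, -0.0, 1.536]
wrist_force: [0.3, -0.2, 1.3]
finger_gap: 94.1
finger_force: 0.0
```

Emit:
servo_tool(motion=[{"wx": 0,"wy": 0,"wz": 0.03,"dx": 0.35,"dy": 0.03,"dz": 0,"fingers": -1},{"wx": 0,"wy": 0,"wz": 0.06,"dx": 0.7,"dy": 0.06,"dz": 0,"fingers": -1},{"wx": 0,"wy": 0,"wz": 0.1,"dx": 1,"dy": 0.1,"dz": 0,"fingers": -1},{"wx": 0,"wy": 0,"wz": 0.1,"dx": 1,"dy": 0.1,"dz": 0,"fingers": -1},{"wx": 0,"wy": 0,"wz": 0.1,"dx": 1,"dy": 0.1,"dz": 0,"fingers": -1}])

```text
clock: 16.8
eef_pos: [584.1, 207.4, 115.9]
eef_rot: [3.141, 0.0, 1.338]
wrist_force: [0.2, -0.1, -0.1]
finger_gap: 93.8
finger_force: 0.0
```

```bash
python3 go.py 586.5,217.5,54,1.336; python3 -c "
from cell import *
import cv2
p=camera('side');cv2.imwrite('pics/g5.png',cv2.resize(p['image'][30:330,100:400,::-1],None,fx=2,fy=2))"
```

```text
16.8 [584.1 207.4 115.9] [3.141 0.    1.338] 93.8 [ 0.2 -0.1 -0.1] 0.0
586.5,217.5,54,1.336 dx 0.104 dy -0.000 dz 0.619 wz 0.001
```

View pics/g5.png

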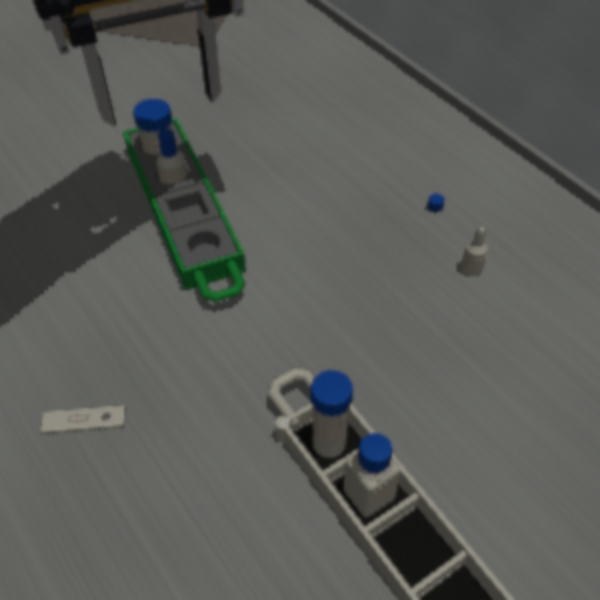

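Emit:
servo_tool(motion=[{"wx": 0,"wy": 0,"wz": 0,"dx": 0.1,"dy": 0,"dz": 0.1,"fingers": 0},{"wx": 0,"wy": 0,"wz": 0,"dx": 0.1,"dy": 0,"dz": 0.3,"fingers": 0},{"wx": 0,"wy": 0,"wz": 0,"dx": 0.1,"dy": 0,"dz": 0.5,"fingers": 0},{"wx": 0,"wy": 0,"wz": 0,"dx": 0.1,"dy": 0,"dz": 0.61,"fingers": 0},{"wx": 0,"wy": 0,"wz": 0,"dx": 0.1,"dy": 0,"dz": 0.61,"fingers": 0.3},{"wx": 0,"wy": 0,"wz": 0,"dx": 0.1,"dy": 0,"dz": 0.61,"fingers": 0.5},{"wx": 0,"wy": 0,"wz": 0,"dx": 0.1,"dy": 0,"dz": 0.61,"fingers": 1},{"wx": 0,"wy": 0,"wz": 0,"dx": 0.1,"dy": 0,"dz": 0.61,"fingers": 1},{"wx": 0,"wy": 0,"wz": 0,"dx": 0.1,"dy": 0,"dz": 0.61,"fingers": 1},{"wx": 0,"wy": 0,"wz": 0,"dx": 0.1,"dy": 0,"dz": 0.61,"fingers": 1}])

```text
clock: 17.85
eef_pos: [586.6, 216.9, 54.9]
eef_rot: [3.141, -0.0, 1.336]
wrist_force: [0.4, 0.5, 0.6]
finger_gap: 17.9
finger_force: 0.2
```

Emit:
servo_tool(motion=[{"wx": 0,"wy": 0,"wz": 0,"dx": 0,"dy": 0,"dz": 0,"fingers": 1},{"wx": 0,"wy": 0,"wz": 0,"dx": 0,"dy": 0,"dz": 0,"fingers": 1},{"wx": 0,"wy": 0,"wz": 0,"dx": 0,"dy": 0,"dz": 0,"fingers": 1},{"wx": 0,"wy": 0,"wz": 0,"dx": 0,"dy": 0,"dz": 0,"fingers": 1}])

```text
clock: 18.25
eef_pos: [586.7, 217.0, 54.8]
eef_rot: [3.141, -0.0, 1.336]
wrist_force: [-0.7, -0.0, 3.6]
finger_gap: 16.7
finger_force: 20.0
```

```bash
python3 go.py 586,217,155,1.336 528.6,-247.5,155,1.536
```

```text
18.25 [586.7 217.   54.8] [ 3.141 -0.     1.336] 16.7 [-0.7 -0.   3.6] 20.0
586,217,155,1.336 dx -0.001 dy -0.006 dz -1.002 wz -0.000
528.6,-247.5,155,1.536 dx -4.651 dy 0.522 dz -0.000 wz -0.100
```

Emit:
servo_tool(motion=[{"wx": 0,"wy": 0,"wz": 0,"dx": 0,"dy": 0,"dz": -0.1,"fingers": 1},{"wx": 0,"wy": 0,"wz": 0,"dx": 0,"dy": 0,"dz": -0.35,"fingers": 1},{"wx": 0,"wy": 0,"wz": 0,"dx": -0.1,"dy": 0.01,"dz": -0.65,"fingers": 1},{"wx": 0,"wy": 0,"wz": 0,"dx": -0.3,"dy": 0.03,"dz": -0.9,"fingers": 1},{"wx": 0,"wy": 0,"wz": 0,"dx": -0.6,"dy": 0.07,"dz": -1.0,"fingers": 1},{"wx": 0,"wy": 0,"wz": 0,"dx": -0.9,"dy": 0.1,"dz": -1.0,"fingers": 1}])

```text
clock: 18.85
eef_pos: [575.7, 126.4, 157.0]
eef_rot: [3.139, -0.001, 1.336]
wrist_force: [-0.7, -0.0, -0.6]
finger_gap: 16.6
finger_force: 20.0
```

Emit:
servo_tool(motion=[{"wx": 0,"wy": 0,"wz": 0,"dx": -0.3,"dy": 0.04,"dz": 0,"fingers": 1},{"wx": 0,"wy": 0,"wz": 0,"dx": -0.65,"dy": 0.07,"dz": 0,"fingers": 1},{"wx": 0,"wy": 0,"wz": 0,"dx": -1.0,"dy": 0.11,"dz": 0,"fingers": 1}])

```text
clock: 19.15
eef_pos: [562.3, 26.0, 155.1]
eef_rot: [3.141, -0.0, 1.336]
wrist_force: [0.7, -1.0, -1.2]
finger_gap: 16.6
finger_force: 20.0
```

Emit:
servo_tool(motion=[{"wx": 0,"wy": 0,"wz": 0,"dx": -0.3,"dy": 0.04,"dz": 0,"fingers": 1},{"wx": 0,"wy": 0,"wz": 0,"dx": -0.65,"dy": 0.07,"dz": 0,"fingers": 1},{"wx": 0,"wy": 0,"wz": 0,"dx": -1.0,"dy": 0.11,"dz": 0,"fingers": 1}])

```text
clock: 19.45
eef_pos: [549.7, -73.9, 155.1]
eef_rot: [3.141, 0.0, 1.336]
wrist_force: [0.5, 0.5, -0.9]
finger_gap: 16.6
finger_force: 20.0
```

Emit:
servo_tool(motion=[{"wx": 0,"wy": 0,"wz": 0,"dx": -0.3,"dy": 0.04,"dz": 0,"fingers": 1},{"wx": 0,"wy": 0,"wz": 0,"dx": -0.65,"dy": 0.07,"dz": 0,"fingers": 1},{"wx": 0,"wy": 0,"wz": 0,"dx": -1.0,"dy": 0.11,"dz": 0,"fingers": 1}])

```text
clock: 19.75
eef_pos: [537.1, -173.7, 155.1]
eef_rot: [3.141, 0.0, 1.336]
wrist_force: [-0.4, 0.1, -0.8]
finger_gap: 16.4
finger_force: 20.0
```

Emit:
servo_tool(motion=[{"wx": 0,"wy": 0,"wz": -0.03,"dx": -0.3,"dy": 0.04,"dz": 0,"fingers": 1},{"wx": 0,"wy": 0,"wz": -0.07,"dx": -0.6,"dy": 0.07,"dz": 0,"fingers": 1},{"wx": 0,"wy": 0,"wz": -0.1,"dx": -0.75,"dy": 0.09,"dz": 0,"fingers": 1},{"wx": 0,"wy": 0,"wz": -0.1,"dx": -0.75,"dy": 0.09,"dz": 0,"fingers": 1},{"wx": 0,"wy": 0,"wz": -0.1,"dx": -0.75,"dy": 0.09,"dz": 0,"fingers": 1}])

```text
clock: 20.25
eef_pos: [528.8, -247.0, 154.7]
eef_rot: [-3.142, -0.0, 1.534]
wrist_force: [-0.4, 0.0, -0.8]
finger_gap: 16.9
finger_force: 20.0
```

```bash
python3 go.py 528.6,-247.5,51.8,1.536; python3 -c "
from cell import *
import cv2
p=camera('side');cv2.imwrite('pics/g6.png',cv2.resize(p['image'][130:384,200:454,::-1],None,fx=2.3,fy=2.3))"
```

```text
20.25 [ 528.8 -247.   154.7] [-3.142 -0.     1.534] 16.9 [-0.4  0.  -0.8] 20.0
528.6,-247.5,51.8,1.536 dx -0.005 dy -0.002 dz 1.029 wz -0.001
```

View pics/g6.png

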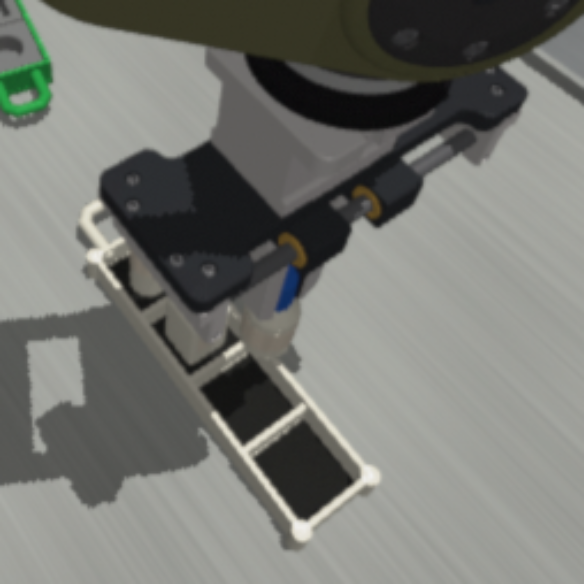

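Emit:
servo_tool(motion=[{"wx": 0,"wy": 0,"wz": 0,"dx": -0.005,"dy": 0,"dz": 0.2,"fingers": 1},{"wx": 0,"wy": 0,"wz": 0,"dx": -0.005,"dy": 0,"dz": 0.5,"fingers": 1},{"wx": 0,"wy": 0,"wz": 0,"dx": -0.005,"dy": 0,"dz": 0.75,"fingers": 1},{"wx": 0,"wy": 0,"wz": 0,"dx": -0.005,"dy": 0,"dz": 0.9,"fingers": 1},{"wx": 0,"wy": 0,"wz": 0,"dx": -0.005,"dy": 0,"dz": 0.97,"fingers": 1},{"wx": 0,"wy": 0,"wz": 0,"dx": -0.005,"dy": 0,"dz": 0.99,"fingers": 1}])

```text
clock: 20.9
eef_pos: [529.0, -247.6, 55.6]
eef_rot: [-3.141, -0.0, 1.536]
wrist_force: [-0.5, 0.1, -0.0]
finger_gap: 16.6
finger_force: 20.0
```

Emit:
servo_tool(motion=[{"wx": 0,"wy": 0,"wz": 0,"dx": 0,"dy": 0,"dz": 0.02,"fingers": 1},{"wx": 0,"wy": 0,"wz": 0,"dx": 0,"dy": 0,"dz": 0.034,"fingers": 1},{"wx": 0,"wy": 0,"wz": 0,"dx": 0,"dy": 0,"dz": 0.04,"fingers": 1},{"wx": 0,"wy": 0,"wz": 0,"dx": 0,"dy": 0,"dz": 0.04,"fingers": 1}])

```text
clock: 21.3
eef_pos: [528.9, -248.1, 51.9]
eef_rot: [3.141, 0.0, 1.536]
wrist_force: [-0.6, 0.1, 0.2]
finger_gap: 16.5
finger_force: 20.0
```

Emit:
servo_tool(motion=[{"wx": 0,"wy": 0,"wz": 0,"dx": 0,"dy": 0,"dz": 0.004,"fingers": 1},{"wx": 0,"wy": 0,"wz": 0,"dx": 0,"dy": 0,"dz": 0.007,"fingers": 1},{"wx": 0,"wy": 0,"wz": 0,"dx": 0,"dy": 0,"dz": 0.007,"fingers": 1}])

```text
clock: 21.6
eef_pos: [529.1, -248.1, 51.7]
eef_rot: [3.141, 0.0, 1.536]
wrist_force: [-1.4, 1.4, 6.9]
finger_gap: 16.4
finger_force: 20.0
```

Emit:
servo_tool(motion=[{"wx": 0,"wy": 0,"wz": 0,"dx": 0,"dy": 0,"dz": -0.005,"fingers": 0.5},{"wx": 0,"wy": 0,"wz": 0,"dx": 0,"dy": 0,"dz": -0.005,"fingers": 0.4},{"wx": 0,"wy": 0,"wz": 0,"dx": 0,"dy": 0,"dz": -0.005,"fingers": 0.3},{"wx": 0,"wy": 0,"wz": 0,"dx": 0,"dy": 0,"dz": -0.005,"fingers": 0.2},{"wx": 0,"wy": 0,"wz": 0,"dx": 0,"dy": 0,"dz": -0.1,"fingers": 0},{"wx": 0,"wy": 0,"wz": 0,"dx": 0,"dy": 0,"dz": -0.3,"fingers": -0.4},{"wx": 0,"wy": 0,"wz": 0,"dx": 0,"dy": 0,"dz": -0.55,"fingers": -0.6},{"wx": 0,"wy": 0,"wz": 0,"dx": 0,"dy": 0,"dz": -0.65,"fingers": -1}])

```text
clock: 22.4
eef_pos: [529.6, -248.4, 118.7]
eef_rot: [3.139, 0.002, 1.536]
wrist_force: [-0.2, 0.4, 0.4]
finger_gap: 65.9
finger_force: 0.0
```

Emit:
servo_tool(motion=[{"wx": 0,"wy": 0,"wz": 0,"dx": 0.3,"dy": 0.03,"dz": 0,"fingers": -1},{"wx": 0,"wy": 0,"wz": 0,"dx": 0.65,"dy": 0.06,"dz": 0,"fingers": -1},{"wx": 0,"wy": 0,"wz": 0,"dx": 1,"dy": 0.1,"dz": 0,"fingers": -1}])

```text
clock: 22.7
eef_pos: [542.1, -147.3, 115.8]
eef_rot: [-3.142, -0.0, 1.535]
wrist_force: [0.3, -0.1, 0.3]
finger_gap: 90.1
finger_force: 0.0
```

Emit:
servo_tool(motion=[{"wx": 0,"wy": 0,"wz": 0,"dx": 0.35,"dy": 0.03,"dz": 0,"fingers": -1},{"wx": 0,"wy": 0,"wz": 0,"dx": 0.7,"dy": 0.06,"dz": 0,"fingers": -1},{"wx": 0,"wy": 0,"wz": 0,"dx": 1,"dy": 0.1,"dz": 0,"fingers": -1}])

```text
clock: 23.0
eef_pos: [555.7, -47.1, 115.8]
eef_rot: [-3.141, -0.0, 1.536]
wrist_force: [0.6, 0.1, -0.0]
finger_gap: 93.5
finger_force: 0.0
```

Emit:
servo_tool(motion=[{"wx": 0,"wy": 0,"wz": 0,"dx": 0.35,"dy": 0.03,"dz": 0,"fingers": -1},{"wx": 0,"wy": 0,"wz": 0,"dx": 0.7,"dy": 0.06,"dz": 0,"fingers": -1},{"wx": 0,"wy": 0,"wz": 0,"dx": 1,"dy": 0.1,"dz": 0,"fingers": -1}])

```text
clock: 23.3
eef_pos: [569.2, 52.5, 115.8]
eef_rot: [-3.141, -0.0, 1.536]
wrist_force: [0.3, -0.5, 0.2]
finger_gap: 94.1
finger_force: 0.0
```

Emit:
servo_tool(motion=[{"wx": 0,"wy": 0,"wz": 0,"dx": 0.35,"dy": 0.03,"dz": 0,"fingers": -1},{"wx": 0,"wy": 0,"wz": 0,"dx": 0.7,"dy": 0.06,"dz": 0,"fingers": -1},{"wx": 0,"wy": 0,"wz": 0,"dx": 1,"dy": 0.1,"dz": 0,"fingers": -1}])

```text
clock: 23.6
eef_pos: [582.6, 152.1, 115.7]
eef_rot: [-3.141, 0.0, 1.536]
wrist_force: [0.4, -0.6, -0.6]
finger_gap: 94.0
finger_force: 0.0
```

Emit:
servo_tool(motion=[{"wx": 0,"wy": 0,"wz": 0.03,"dx": 0.35,"dy": 0.03,"dz": 0,"fingers": -1},{"wx": 0,"wy": 0,"wz": 0.06,"dx": 0.7,"dy": 0.06,"dz": 0,"fingers": -1},{"wx": 0,"wy": 0,"wz": 0.1,"dx": 1,"dy": 0.1,"dz": 0,"fingers": -1},{"wx": 0,"wy": 0,"wz": 0.1,"dx": 1,"dy": 0.1,"dz": 0,"fingers": -1},{"wx": 0,"wy": 0,"wz": 0.1,"dx": 1,"dy": 0.1,"dz": 0,"fingers": -1}])

```text
clock: 24.1
eef_pos: [596.0, 250.1, 115.4]
eef_rot: [-3.141, 0.001, 1.338]
wrist_force: [0.9, 0.4, -0.4]
finger_gap: 94.1
finger_force: 0.0
```

```bash
python3 go.py 599.2,272,44,1.336; python3 -c "
from cell import *
import cv2
p=camera('side');cv2.imwrite('pics/g7.png',cv2.resize(p['image'][30:330,100:400,::-1],None,fx=2,fy=2))"
```

```text
24.1 [596.  250.1 115.4] [-3.141e+00  1.000e-03  1.338e+00] 94.1 [ 0.9  0.4 -0.4] 0.0
599.2,272,44,1.336 dx 0.220 dy -0.019 dz 0.714 wz 0.001
```

View pics/g7.png

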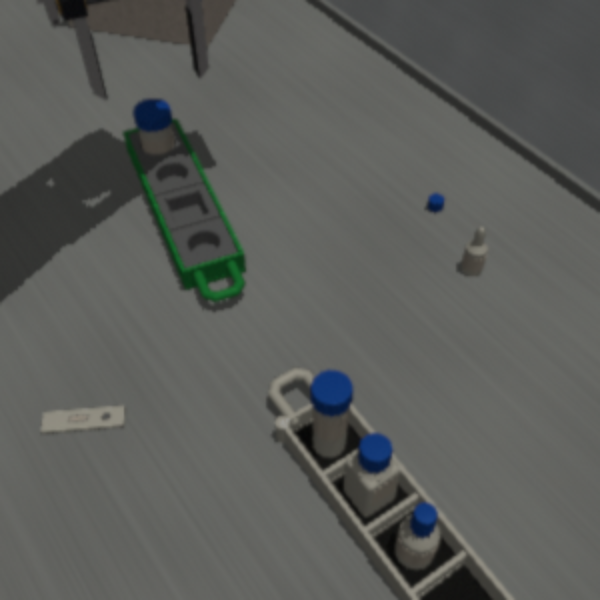

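Emit:
servo_tool(motion=[{"wx": 0,"wy": 0,"wz": 0,"dx": 0.2,"dy": -0.02,"dz": 0,"fingers": -0.5},{"wx": 0,"wy": 0,"wz": 0,"dx": 0.22,"dy": -0.02,"dz": 0.2,"fingers": -0.5},{"wx": 0,"wy": 0,"wz": 0,"dx": 0.22,"dy": -0.02,"dz": 0.45,"fingers": -0.5},{"wx": 0,"wy": 0,"wz": 0,"dx": 0.22,"dy": -0.02,"dz": 0.62,"fingers": -0.4},{"wx": 0,"wy": 0,"wz": 0,"dx": 0.22,"dy": -0.02,"dz": 0.67,"fingers": -0.2},{"wx": 0,"wy": 0,"wz": 0,"dx": 0.22,"dy": -0.02,"dz": 0.67,"fingers": 0},{"wx": 0,"wy": 0,"wz": 0,"dx": 0.22,"dy": -0.02,"dz": 0.67,"fingers": 1},{"wx": 0,"wy": 0,"wz": 0,"dx": 0.22,"dy": -0.02,"dz": 0.67,"fingers": 1},{"wx": 0,"wy": 0,"wz": 0,"dx": 0.22,"dy": -0.02,"dz": 0.67,"fingers": 1},{"wx": 0,"wy": 0,"wz": 0,"dx": 0.22,"dy": -0.02,"dz": 0.67,"fingers": 1}])

```text
clock: 25.15
eef_pos: [600.0, 272.1, 50.0]
eef_rot: [3.14, -0.001, 1.336]
wrist_force: [-0.0, -1.0, 6.5]
finger_gap: 39.4
finger_force: 20.0
```

Emit:
servo_tool(motion=[{"wx": 0,"wy": 0,"wz": 0,"dx": 0,"dy": 0,"dz": 0,"fingers": 1},{"wx": 0,"wy": 0,"wz": 0,"dx": 0,"dy": 0,"dz": 0,"fingers": 1},{"wx": 0,"wy": 0,"wz": 0,"dx": 0,"dy": 0,"dz": 0,"fingers": 1}])

```text
clock: 25.45
eef_pos: [600.1, 272.1, 50.1]
eef_rot: [3.14, -0.001, 1.336]
wrist_force: [0.5, 0.3, 5.8]
finger_gap: 39.6
finger_force: 20.0
```

```bash
python3 go.py 599.2,272,148,1.336 526.7,-303.5,148,1.536
```

```text
25.45 [600.1 272.1  50.1] [ 3.140e+00 -1.000e-03  1.336e+00] 39.6 [0.5 0.3 5.8] 20.0
599.2,272,148,1.336 dx -0.003 dy -0.008 dz -0.979 wz -0.000
526.7,-303.5,148,1.536 dx -5.766 dy 0.634 dz -0.000 wz -0.100
```

Emit:
servo_tool(motion=[{"wx": 0,"wy": 0,"wz": 0,"dx": 0,"dy": 0,"dz": -0.1,"fingers": 1},{"wx": 0,"wy": 0,"wz": 0,"dx": 0,"dy": 0,"dz": -0.35,"fingers": 1},{"wx": 0,"wy": 0,"wz": 0,"dx": -0.1,"dy": 0.01,"dz": -0.65,"fingers": 1},{"wx": 0,"wy": 0,"wz": 0,"dx": -0.3,"dy": 0.03,"dz": -0.9,"fingers": 1},{"wx": 0,"wy": 0,"wz": 0,"dx": -0.6,"dy": 0.07,"dz": -1.0,"fingers": 1},{"wx": 0,"wy": 0,"wz": 0,"dx": -0.9,"dy": 0.1,"dz": -1.0,"fingers": 1}])

```text
clock: 26.05
eef_pos: [588.6, 181.4, 151.4]
eef_rot: [3.139, -0.002, 1.336]
wrist_force: [0.3, -0.2, -1.0]
finger_gap: 39.4
finger_force: 20.0
```

Emit:
servo_tool(motion=[{"wx": 0,"wy": 0,"wz": 0,"dx": -0.3,"dy": 0.04,"dz": 0,"fingers": 1},{"wx": 0,"wy": 0,"wz": 0,"dx": -0.65,"dy": 0.07,"dz": 0,"fingers": 1},{"wx": 0,"wy": 0,"wz": 0,"dx": -1.0,"dy": 0.11,"dz": 0,"fingers": 1}])

```text
clock: 26.35
eef_pos: [575.2, 81.1, 149.5]
eef_rot: [3.141, -0.0, 1.336]
wrist_force: [0.6, -0.1, -1.1]
finger_gap: 39.0
finger_force: 20.0
```

Emit:
servo_tool(motion=[{"wx": 0,"wy": 0,"wz": 0,"dx": -0.3,"dy": 0.04,"dz": 0,"fingers": 1},{"wx": 0,"wy": 0,"wz": 0,"dx": -0.65,"dy": 0.07,"dz": 0,"fingers": 1},{"wx": 0,"wy": 0,"wz": 0,"dx": -1.0,"dy": 0.11,"dz": 0,"fingers": 1}])

```text
clock: 26.65
eef_pos: [562.6, -18.8, 149.5]
eef_rot: [3.141, -0.0, 1.336]
wrist_force: [0.1, -0.1, -0.8]
finger_gap: 40.0
finger_force: 20.0
```

Emit:
servo_tool(motion=[{"wx": 0,"wy": 0,"wz": 0,"dx": -0.3,"dy": 0.04,"dz": 0,"fingers": 1},{"wx": 0,"wy": 0,"wz": 0,"dx": -0.65,"dy": 0.07,"dz": 0,"fingers": 1},{"wx": 0,"wy": 0,"wz": 0,"dx": -1.0,"dy": 0.11,"dz": 0,"fingers": 1}])

```text
clock: 26.95
eef_pos: [550.0, -118.6, 149.5]
eef_rot: [3.141, -0.0, 1.336]
wrist_force: [0.4, 0.5, -1.4]
finger_gap: 39.8
finger_force: 20.0
```

Emit:
servo_tool(motion=[{"wx": 0,"wy": 0,"wz": 0,"dx": -0.3,"dy": 0.04,"dz": 0,"fingers": 1},{"wx": 0,"wy": 0,"wz": 0,"dx": -0.65,"dy": 0.07,"dz": 0,"fingers": 1},{"wx": 0,"wy": 0,"wz": 0,"dx": -1.0,"dy": 0.11,"dz": 0,"fingers": 1}])

```text
clock: 27.25
eef_pos: [537.5, -218.4, 149.5]
eef_rot: [3.141, -0.0, 1.336]
wrist_force: [0.0, -0.5, -0.6]
finger_gap: 39.7
finger_force: 20.0
```

Emit:
servo_tool(motion=[{"wx": 0,"wy": 0,"wz": -0.03,"dx": -0.3,"dy": 0.04,"dz": 0,"fingers": 1},{"wx": 0,"wy": 0,"wz": -0.07,"dx": -0.6,"dy": 0.07,"dz": 0,"fingers": 1},{"wx": 0,"wy": 0,"wz": -0.1,"dx": -0.86,"dy": 0.09,"dz": 0,"fingers": 1},{"wx": 0,"wy": 0,"wz": -0.1,"dx": -0.86,"dy": 0.09,"dz": 0,"fingers": 1},{"wx": 0,"wy": 0,"wz": -0.1,"dx": -0.86,"dy": 0.09,"dz": 0,"fingers": 1}])

```text
clock: 27.75
eef_pos: [526.5, -302.9, 149.1]
eef_rot: [-3.142, -0.0, 1.534]
wrist_force: [0.6, -0.1, -0.6]
finger_gap: 39.4
finger_force: 20.0
```

```bash
python3 go.py 526.7,-303.5,47.1,1.536; python3 -c "
from cell import *
import cv2
p=camera('side');cv2.imwrite('pics/g8.png',cv2.resize(p['image'][130:384,200:454,::-1],None,fx=2.3,fy=2.3))"
```

```text
27.75 [ 526.5 -302.9  149.1] [-3.142 -0.     1.534] 39.4 [ 0.6 -0.1 -0.6] 20.0
526.7,-303.5,47.1,1.536 dx -0.005 dy 0.003 dz 1.020 wz -0.001
```

View pics/g8.png

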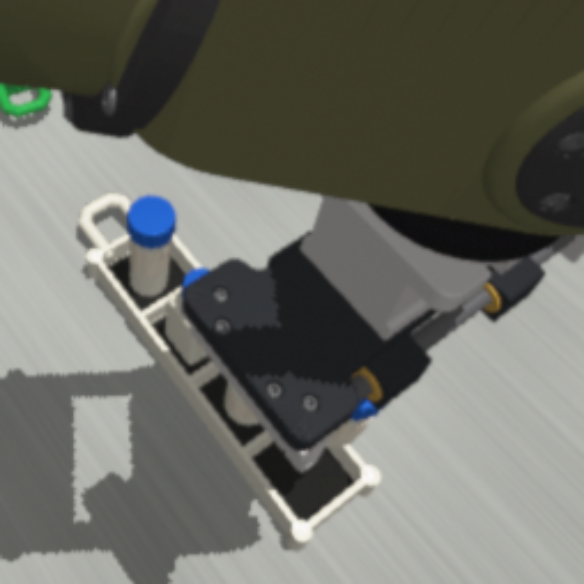

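Emit:
servo_tool(motion=[{"wx": 0,"wy": 0,"wz": 0,"dx": -0.005,"dy": 0,"dz": 0.2,"fingers": 1},{"wx": 0,"wy": 0,"wz": 0,"dx": -0.005,"dy": 0,"dz": 0.5,"fingers": 1},{"wx": 0,"wy": 0,"wz": 0,"dx": -0.005,"dy": 0,"dz": 0.75,"fingers": 1},{"wx": 0,"wy": 0,"wz": 0,"dx": -0.005,"dy": 0,"dz": 0.9,"fingers": 1},{"wx": 0,"wy": 0,"wz": 0,"dx": -0.005,"dy": 0,"dz": 0.96,"fingers": 1},{"wx": 0,"wy": 0,"wz": 0,"dx": -0.005,"dy": 0,"dz": 0.98,"fingers": 1}])

```text
clock: 28.4
eef_pos: [526.9, -303.1, 51.1]
eef_rot: [3.141, 0.0, 1.536]
wrist_force: [-0.8, 1.1, 0.3]
finger_gap: 39.5
finger_force: 20.0
```

Emit:
servo_tool(motion=[{"wx": 0,"wy": 0,"wz": 0,"dx": 0,"dy": 0,"dz": 0.02,"fingers": 1},{"wx": 0,"wy": 0,"wz": 0,"dx": 0,"dy": 0,"dz": 0.034,"fingers": 1},{"wx": 0,"wy": 0,"wz": 0,"dx": 0,"dy": 0,"dz": 0.042,"fingers": 1},{"wx": 0,"wy": 0,"wz": 0,"dx": 0,"dy": 0,"dz": 0.042,"fingers": 1}])

```text
clock: 28.8
eef_pos: [526.8, -303.6, 47.1]
eef_rot: [3.141, 0.0, 1.536]
wrist_force: [0.2, 0.8, 0.7]
finger_gap: 39.4
finger_force: 20.0
```

Emit:
servo_tool(motion=[{"wx": 0,"wy": 0,"wz": 0,"dx": 0,"dy": 0,"dz": 0.004,"fingers": 1},{"wx": 0,"wy": 0,"wz": 0,"dx": 0,"dy": 0,"dz": 0.007,"fingers": 1},{"wx": 0,"wy": 0,"wz": 0,"dx": 0,"dy": 0,"dz": 0.007,"fingers": 1}])

```text
clock: 29.1
eef_pos: [526.9, -303.8, 47.0]
eef_rot: [3.141, 0.001, 1.536]
wrist_force: [-2.4, 1.0, 8.5]
finger_gap: 39.7
finger_force: 20.0
```

Emit:
servo_tool(motion=[{"wx": 0,"wy": 0,"wz": 0,"dx": 0,"dy": 0,"dz": -0.005,"fingers": 0},{"wx": 0,"wy": 0,"wz": 0,"dx": 0,"dy": 0,"dz": -0.005,"fingers": -0.1},{"wx": 0,"wy": 0,"wz": 0,"dx": 0,"dy": 0,"dz": -0.005,"fingers": -0.2},{"wx": 0,"wy": 0,"wz": 0,"dx": 0,"dy": 0,"dz": -0.005,"fingers": -0.3},{"wx": 0,"wy": 0,"wz": 0,"dx": 0,"dy": 0,"dz": -0.1,"fingers": -0.4},{"wx": 0,"wy": 0,"wz": 0,"dx": 0,"dy": 0,"dz": -0.4,"fingers": -0.5},{"wx": 0,"wy": 0,"wz": 0,"dx": 0,"dy": 0,"dz": -0.8,"fingers": -0.6},{"wx": 0,"wy": 0,"wz": 0,"dx": 0,"dy": 0,"dz": -1,"fingers": -0.6}])

```text
clock: 29.9
eef_pos: [527.4, -303.9, 150.1]
eef_rot: [3.138, 0.002, 1.536]
wrist_force: [-0.2, -1.3, 0.6]
finger_gap: 75.2
finger_force: 0.0
```

Emit:
servo_tool(motion=[{"wx": 0,"wy": 0,"wz": 0,"dx": -0.3,"dy": -0.3,"dz": 0,"fingers": -0.6},{"wx": 0,"wy": 0,"wz": 0,"dx": -0.6,"dy": -0.6,"dz": 0,"fingers": -0.6},{"wx": 0,"wy": 0,"wz": 0,"dx": -1,"dy": -1,"dz": -0.2,"fingers": -0.6},{"wx": 0,"wy": 0,"wz": 0,"dx": -1,"dy": -1,"dz": -0.2,"fingers": -0.6},{"wx": 0,"wy": 0,"wz": 0,"dx": -1,"dy": -1,"dz": -0.2,"fingers": -0.6}])

```text
clock: 30.4
eef_pos: [422.5, -401.0, 167.2]
eef_rot: [3.14, 0.001, 1.533]
wrist_force: [0.8, 0.8, -0.6]
finger_gap: 75.1
finger_force: 0.0
```

```bash
python3 -c "
from cell import *
import cv2,numpy as np
p=camera('side');q=camera('top');cv2.imwrite('pics/g9.png',np.hstack([cv2.resize(p['image'][90:384,90:384,::-1],(400,400)),cv2.resize(q['image'][60:340,230:510,::-1],(400,400))]))"
```

```text
(no output)
```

View pics/g9.png

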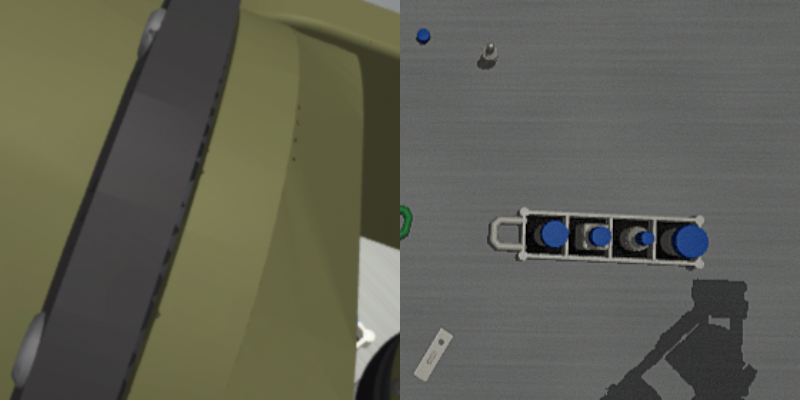

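The top view shows all four containers upright in the white rack. From the handle (crop pixel 505,233) they are tube (553,233), square (600,236), dropper (647,238) and jar (690,241). The cassette, loose cap and buffer bottle have not moved.

```bash
python3 -c "
from cell import *
print(sign_off())"
```

```text
the job is handed in; nothing more can be done
None
```

The four containers stand upright in the white rack in the asked order from the handle (tube, square, dropper, jar), the cassette, loose cap and buffer bottle were left untouched, and the job was handed in at about 30 s.

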